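Hold a vented culture box against the sprung stop for clip fitting

TASK

Slide the shutter of the clip-fitting fixture by its knob fully to its end stop, so that the sprung stop plate behind it is uncovered; then take the culture box that has a round vent cap on its lid, stand it upright on the fixture's bed and press one short end of it, square and centred, against the stop plate with a steady push of about 10 N, never more than 20 N. Finish while still holding it pressed there, standing on the bed with the fingers on the box, as a third hand for the technician who will fit the lid clips. Leave the other boxes and everything else on the bench where they are.

Things in the scene. Friction and masses are not known exactly. Their poses are not given: they have to be found in the camera images.
- fixture: Clip-fitting fixture, fixed: aluminium bed, top 8 mm above the bench, x -155 to 75, y -60 to 60 mm, free of parts before x -10. Origin: on the bench under the centre of the stop plate's resting face. x: pressing direction, towards the plate; y: the way the shutter opens; z up. Steel cheeks at y 50 to 60 either side, from x 12.5, and back wall at x 60: up to 45 mm high
- stop_plate (a joint): Sprung stop plate, rubber-faced, 90 mm wide, 10 thick, 9 to 45 mm above the bench. Value in m: how far it is pushed back along the fixture's x, from rest (0) to its limit (0.025). No preload, 0.8 N per mm: 10 N is 12.5 mm, where its face is level with the front ends of the cheeks
- stop_face (a point): Centre of the stop plate's front face, 27 mm above the bench; moves with the plate (on the fixture's x = 0 at rest). Its axes are the fixture's.
- shutter (a joint): Shutter slide, value in m along the fixture's y: 0 covers the stop plate, 0.090 is the end stop (a 50 mm high post at y 136 mm on a narrow arm of the bed). Steel blade 90 mm wide, 11 to 41 mm above the bench, 4 to 10 mm before the resting plate; its slot is flush with the bed. About 2 N of friction; it stays where left
- shutter_knob (a point): Top centre of the shutter's black knob, 78 mm above the bench, axes as the fixture's: an upright bar 20 mm wide (y), 12 thick (x), from 41 to 78 mm above the bench on the middle of the blade, at the fixture's x -7 mm and y = the shutter's joint value. Pinch it from above or push its side
- vent_box: Clear culture box with plants and white lid, the only one with a round vent cap on the lid. 84 mm long (its x), 56 wide (y), 62 high over the lid; the cap, 32 mm diameter in the middle, adds 12. 0.17 to 0.35 kg, stiff straight sides. Origin: centre of its underside. Either short end may be pressed
- plain_box_a: Like the vent box, 84 x 56 x 62 mm, but its lid is flat without a cap. Leave it. Origin: centre of its underside.
- plain_box_b: Another box with a flat lid, 84 x 56 x 62 mm. Leave it. Origin: centre of its underside.
- petri_stack: Stack of three dishes, 90 mm diameter, 44 mm high. Leave it. Origin: centre of its underside.
- screwdriver: Screwdriver lying on the bench, 170 mm long along its x. Leave it.
- clip_tray: Low white tray of lid clips, 110 x 80 x 22 mm. Leave it. Origin: centre of its underside.

How it is judged (in metres and radians):
On the way, in this order (a step that is already met when the one before it is completed fails the run):
1. The shutter is slid open to its end stop (within 6 mm) (value of joint shutter above 0.084 m), for 0.2 s.
2. The vent box stands on the bed, square and centred, pressed against the stop plate with 6 to 14 N, for 1 s (contact force between vent_box and stop_plate between 6 and 14 N and contact force between the fingers and vent_box above 1.5 N and z of vent_box in the frame of fixture between 0.004 and 0.013 m and y of vent_box in the frame of fixture between -0.015 and 0.015 m and angle between the x axis of vent_box and the x axis of fixture, either way round below 0.1 rad and angle between vent_box's own z axis and vertical below 0.08 rad and linear speed of vent_box below 0.02 m/s and value of joint shutter above 0.084 m), for 1 s.
At the end, for the whole second after the job is handed in: For the last second the fingers hold the vent box upright (0.08 rad), at rest on the bed (underside 4 to 13 mm up), square (0.10 rad) and centred (15 mm), pressing the stop plate with 6 to 14 N; shutter within 6 mm of its end stop (all of step 2); the arm keeps its last pose, push and grip.
It fails at once if The stop plate is pressed with more than 20 N by the box (contact force between vent_box and stop_plate above 20 N).
It fails at once if The vent box is tipped over (angle between vent_box's own z axis and vertical above 0.6 rad).
It fails at once if Another thing on the bench is moved by more than 25 mm (distance of any of plain_box_a, plain_box_b, petri_stack, screwdriver, clip_tray from where it was at the start of the episode above 0.025 m).
It also fails if it takes over 72 s, if anything falls off the work surface, if the arm or the gripper's body presses on something with over 40 N, if the wrist force passes 120 N, or if a joint passes its speed limit or range.

ROBOT

A 6-joint arm with a two-finger parallel gripper is mounted at the origin on the work surface. World frame = base frame: x ahead of the robot, y to its left, z up, the work surface at z = 0. Lengths are in mm, angles in rad, forces in N, time in s.
With the tool pointing down it reaches from about 400 to 925 mm from the base axis. Payload 3.4 kg.
Tool frame: the origin (TCP) lies midway between the tips of the shut fingers; the grasp point (between the pads) lies robot.grip_depth behind it (robot.grip_depth is the distance from the TCP to the grasp point, in mm); z points along the fingers, y is the line along which they close (so a half turn about z gives the same grasp; the last joint's range is limited). The gripper opens to 85 mm and grips with 20 to 120 N. Pads are 22 mm wide; open, the fingers measure 114 mm over their backs; the gripper's body (76 mm by 85 mm) begins 54 mm behind the grasp point. The pads swing forward as they close: fully open they stand 13 mm farther back than shut.
Start: joints at [-1.236, 0.307, 1.506, -0, 1.328, -0.073], TCP at [228.545, -527.635, 231.305] pointing down, gripper open.
Joint ranges: [-3.12, 3.12], [-1.05, 2.28], [0.14, 2.33], [-1.42, 4.57], [0.1, 2.73], [-2.68, 2.68]. Speed limits (rad/s): [2.57, 2.57, 3.14, 3.14, 3.14, 3.14].

INTERFACE

Orientations are given as a 3x3 rotation matrix whose columns are the frame's x, y, z axes.
In Python, from station import robot gives the robot as it stands.
- The arm moves only by the tool inch_along, called after "Call:" as name(argument=value, ...) on one line, values as JSON. Schema: {"type":"object","properties":{"offsets":{"type":"string"},"jaw":{"type":"number"},"clamp_n":{"type":"number"},"only":{"type":"string"},"quiet":{"type":"boolean"},"lines":{"type":"string"}},"required":["offsets"],"additionalProperties":false}. offsets is a string of 1 to 10 rows, one to a line, with the numbers parted by commas; each row has 4 numbers: dx, dy, dz in cm, then a turn about the tool's z in units of 0.25 rad; each row is the pose to reach, as a shift and turn from the pose commanded when the call began, along the tool's axes at that moment; what a row does not reach only later rows make up. A row lasts 1/12 s, in which the tool goes at most 41.7 mm and 0.125 rad, less where a joint would pass 70% of its speed; a pose out of reach is approached as far as the arm can. jaw is the finger opening in mm, set as the call begins (left out keeps the last). The fingers move at their own pace and stop on an object; clamp_n is the grip in N (left out, the last holds). Time passes only in rows, so rows that do not move let the fingers close. The tool returns the time, the measured TCP pose, the force, the opening and the grip force at its end. only (a regular expression) keeps the lines of the reply that match it, lines (a string "A,B") keeps lines A to B, and quiet returns only ok. Input that does not fit is refused with a message, and nothing moves.
- robot.state(): the state, without advancing time (a new reading comes with each control period).
- robot.capture(name): name is "scene" or "top"; returns a dict with "img" (400x640x3 uint8, red, green, blue), "fovy" (degrees; the focal length in pixels is half the picture's height over the tangent of half this angle, whatever the lens; pixels are square), "cx", "cy" (the principal point, pixels), "distortion" ([k1, k2, p1, p2, k3] as OpenCV has them; the pictures are not rectified), "extrinsics" (4x4, takes a point from camera to world coordinates). Camera axes: x right, y down, z forward; pixel columns grow to the right and rows downward; lengths in mm; the calibration is good to about 2 mm. A picture is of the moment at which its call begins. There is no depth.
- robot.finish_job(): hands the job in; it is judged then, once.
The state is a dict: "time_s": time; "qpos": joint angles; "qd": joint speeds; "tau": joint torques, N m; "position": TCP position; "orientation": TCP orientation; "contact_force": force on the tool from outside, world axes, zero at the start; "ft_torque": the same for the moment, N m; "grip_width": finger opening in mm; "gripper_force": force on a finger pad.
Only numpy, scipy, OpenCV 4.12 (cv2) and the standard library are available. Lean on these libraries where they do the work, as an engineer would, in place of code of your own. Each camera call takes 0.05 s, during which the arm holds its last target. There are 200 camera calls.

## Working session

There is one attempt and no reset: what is moved stays moved. The work goes in short steps, Python scripts to look and compute and a tool call to move; the robot and the scene stay as the last step left them, time stands still between calls to the robot, and variables do not carry over. Pictures are saved under pics/ and viewed, at most 10 in all, crops included, and the job is handed in when it is done.

```bash
ls; mkdir -p pics
```

Run:
```python
from station import robot
import cv2
for n in("scene","top"):
    c=robot.capture(n);cv2.imwrite(f"pics/{n}0.png",c["img"][:,:,::-1])
    print(n,c["fovy"],c["cx"],c["cy"],c["distortion"]);print(c["extrinsics"])
s=robot.state();print(s["time_s"],s["position"],s["orientation"],s["grip_width"],robot.grip_depth)
```

```text
pics
station.py
scene 51.968235316749855 323.2653974715576 200.7102052198202 [0.02018435 0.         0.         0.         0.        ]
[[-5.24398099e-01  5.40587166e-01 -6.57854201e-01  1.28956562e+03]
 [ 8.51435031e-01  3.25600562e-01 -4.11147981e-01  4.96413209e+02]
 [-8.06362403e-03 -7.75725331e-01 -6.31019166e-01  8.59941832e+02]
 [ 0.00000000e+00  0.00000000e+00  0.00000000e+00  1.00000000e+00]]
top 53.929178036970185 316.0970425637098 207.87284746428446 [-0.08946562  0.          0.          0.          0.        ]
[[-2.17592522e-02 -9.95717994e-01  8.98454826e-02  4.02811884e+02]
 [-9.99544892e-01  2.35445660e-02  1.88590297e-02 -2.18504619e+01]
 [-2.08936481e-02 -8.93942348e-02 -9.95777147e-01  1.06958636e+03]
 [ 0.00000000e+00  0.00000000e+00  0.00000000e+00  1.00000000e+00]]
0.1 [ 228.34573071 -527.03544142  230.4867132 ] [[ 9.17577593e-01  3.97556233e-01 -6.34242592e-04]
 [ 3.97556724e-01 -9.17575959e-01  1.73492338e-03]
 [ 1.07763849e-04 -1.84407423e-03 -9.99998294e-01]] 85.30985164568426 18.700000000000003
```

View pics/scene0.png

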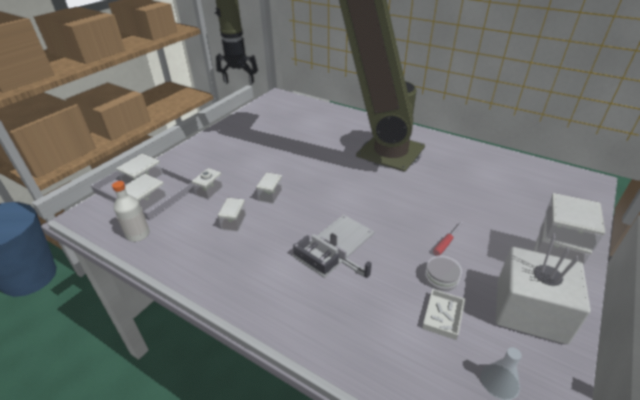

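View pics/top0.png

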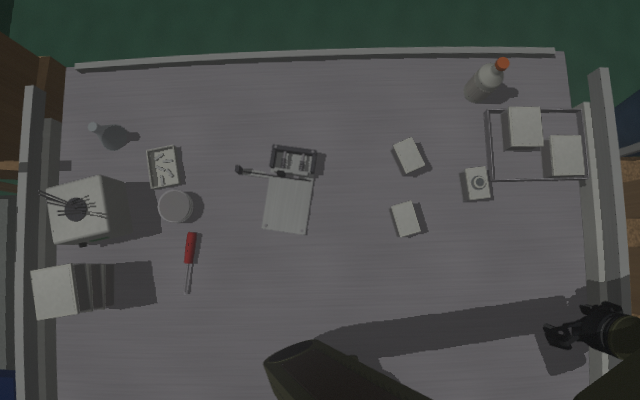

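The fixture is at top (290,190), with its plate end up in the image. The knob is dark, near top (280,174), and the post end is near (238,170). The vent box is at top (478,183) and scene (206,180), beside a wire rack. The plain boxes are at (409,156) and (406,219).

Create h.py:
```python
import numpy as np,cv2
from station import robot
def K(c):
    f=200/np.tan(np.radians(c["fovy"])/2);return np.array([[f,0,c["cx"]],[0,f,c["cy"]],[0,0,1.]])
def ray(c,p):
    u=cv2.undistortPoints(np.array([[p]],float),K(c),np.array(c["distortion"]))[0,0]
    E=np.array(c["extrinsics"]);d=E[:3,:3]@[u[0],u[1],1];return E[:3,3],d/np.linalg.norm(d)
def plane(c,p,z):
    o,d=ray(c,p);return (o+d*(z-o[2])/d[2]).round(1)
def tri(c1,p1,c2,p2):
    o,d=ray(c1,p1);q,e=ray(c2,p2);t=np.linalg.lstsq(np.c_[d,-e],q-o,rcond=None)[0]
    a=o+t[0]*d;b=q+t[1]*e;return ((a+b)/2).round(1),round(float(np.linalg.norm(a-b)),1)
def proj(c,P):
    E=np.linalg.inv(np.array(c["extrinsics"]));r=cv2.Rodrigues(E[:3,:3])[0]
    return cv2.projectPoints(np.array(P,float).reshape(-1,1,3),r,E[:3,3],K(c),np.array(c["distortion"]))[0][:,0].round(1)
def crop(c,x,y,w,h,s,n):
    cv2.imwrite("pics/"+n,cv2.resize(c["img"][y:y+h,x:x+w,::-1],None,fx=s,fy=s,interpolation=cv2.INTER_CUBIC))
```

Run:
```python
from h import *
t=robot.capture("top");s=robot.capture("scene")
a=cv2.resize(t["img"][135:245,225:325],None,fx=4,fy=4,interpolation=2)   # 400x440
b=cv2.resize(t["img"][135:235,440:540],None,fx=4,fy=4,interpolation=2)[:, :400]
b=cv2.copyMakeBorder(b,0,40,0,0,0)
cv2.imwrite("pics/t1.png",np.hstack([a,b])[:,:,::-1].clip(0,120)*2)
a=cv2.resize(s["img"][205:285,285:385],None,fx=4,fy=4,interpolation=2)
b=cv2.resize(s["img"][150:230,160:260],None,fx=4,fy=4,interpolation=2)
cv2.imwrite("pics/s1.png",np.hstack([a,b])[:,:,::-1].clip(0,120)*2)
```

```text
(no output)
```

View pics/t1.png

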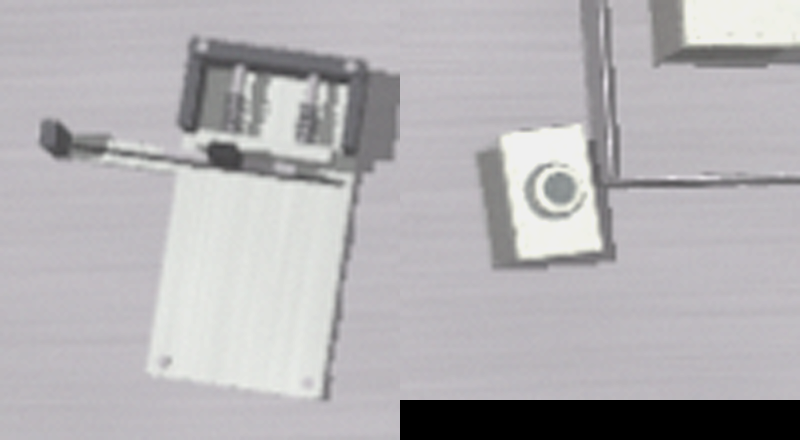

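View pics/s1.png

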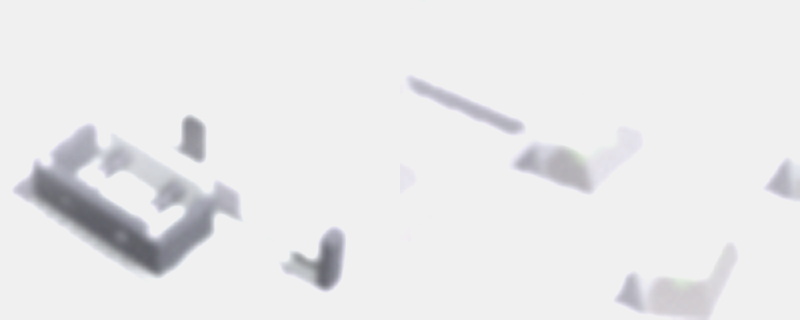

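The top crop shows these features:
- **Bed:** corners near (262,228) and (306,234), with the shutter knob at (281,172).
- **Vent box:** lid quad (465,169), (485,166), (490,197), (470,200), cap at (479,182).
- **Rack:** its corner at (493,181) is just beside the middle of the box, so I should grip the near half.

The scene crop came out overexposed, so I'll redo it.

Run:
```python
from h import *
t=robot.capture("top");s=robot.capture("scene")
P=dict(bedNL=((262,228),8),bedNR=((306.5,234.5),8),bedR=((315,178),8),bedL=((269.5,177.5),8),
 l0=((465,169.2),62),l1=((485.5,166),62),l2=((490.5,196.8),62),l3=((470,200),62),cap=((479.3,182),74),rack=((493,181),40),rack0=((493,181),5),knob=((280.5,171.5),78))
for k,(p,z) in P.items():
    w=plane(t,p,z);print(k,w,proj(s,w))
def st(x,y,w,h,k): return cv2.convertScaleAbs(cv2.resize(s["img"][y:y+h,x:x+w],None,fx=k,fy=k,interpolation=2),alpha=1.15)
cv2.imwrite("pics/s2.png",np.hstack([st(285,210,100,75,4)[:300],st(165,150,100,75,4)])[:,:,::-1])
g=cv2.cvtColor(t["img"],cv2.COLOR_RGB2GRAY)
def lid(c,seed,box,thr):
    x,y,w,h=box;g=cv2.cvtColor(c["img"],cv2.COLOR_RGB2GRAY)[y:y+h,x:x+w]
    cs,_=cv2.findContours((g>thr).astype(np.uint8),0,1)
    m=max(cs,key=cv2.contourArea);return cv2.boxPoints(cv2.minAreaRect(m))+[x,y],cv2.contourArea(m)
print(np.median(g[150:220,420:440]),g[172,470],g[210,290])
for b in((455,155,50,55),(255,175,70,65)):
  for th in(118,130):print(lid(t,0,b,th))
```

```text
bedNL [447.3 146.2   8. ] [[373.2 231.1]]
bedNR [427.1  25.7   8. ] [[341.7 213.8]]
bedR [ 5.806e+02 -5.000e-01  8.000e+00] [[308.2 240.1]]
bedL [585.2 124.2   8. ] [[344.4 257.2]]
l0 [ 586. -394.   62.] [[205.2 184.9]]
l1 [ 593.5 -449.5   62. ] [[191.1 180.8]]
l2 [ 511.9 -457.5   62. ] [[207. 168.]]
l3 [ 504.8 -402.4   62. ] [[220.5 171.8]]
cap [ 549.6 -425.2   74. ] [[205.4 173.4]]
rack [ 556.6 -476.7   40. ] [[194.7 178.1]]
rack0 [ 561.9 -492.2    5. ] [[192.4 185.7]]
knob [588.   86.1  78. ] [[332.3 234.9]]
94.0 125 113
(array([[465.5953722 , 168.36994267],
       [484.45664597, 165.46820927],
       [489.15028763, 195.97688293],
       [470.28901291, 198.87861633]]), 537.0)Traceback (most recent call last):
  File "<stdin>", line 16, in <module>
  File "<stdin>", line 13, in lid
ValueError: max() iterable argument is empty
```

View pics/s2.png

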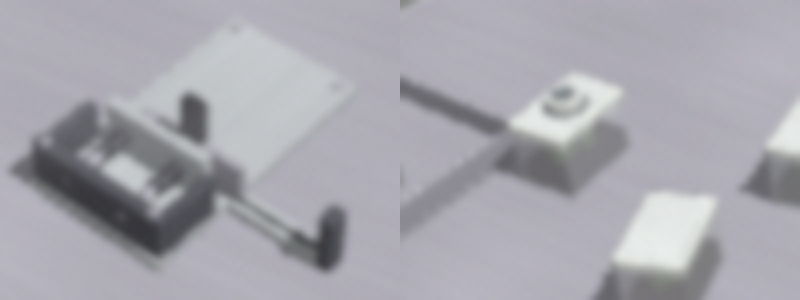

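The knob tops the bar where expected, and the cap projection agrees with the scene view to about 1 px. The rack is a low frame (~25–30 mm) ending at the box's far half. I'll triangulate and plan the shutter push.

Add to h.py:
```python
YF=-0.164;OF=np.array([590.1,60.7])
def R2(a): return np.array([[np.cos(a),-np.sin(a)],[np.sin(a),np.cos(a)]])
def fix(x,y): return OF+R2(YF)@[x,y]
def go(xy,z,yaw):
    s=robot.state();R=np.array(s["orientation"]);d=R.T@(np.r_[xy,z]-s["position"])
    y=np.arctan2(R[1,0],R[0,0]);print("target",np.round(np.r_[xy,z],1),"shift",d.round(1),"turn",round(y-yaw,3))
```

Run:
```python
from h import *
t=robot.capture("top");s=robot.capture("scene")
print("knob",tri(t,(280.5,171.5),s,(333.2,234.5)));print("cap",tri(t,(479.3,182),s,(206.2,174.2)))
print("bedNL",tri(t,(262,228),s,(373.8,231.3)));print("bedNR",tri(t,(306.5,234.5),s,(344.5,213.8)))
print("lid l3",tri(t,(470,200),s,(220.7,172.8)),"l0",tri(t,(465,169.2),s,(205.5,185.5)))
print("rack",tri(t,(493,181),s,(193.7,182)))
go(fix(-7,-18),140,YF);go(fix(-7,-18),52,YF)
```

```text
knob (array([587.2,  87. ,  79.4]), 2.3)
cap (array([ 549.2, -425. ,   71.2]), 3.0)
bedNL (array([446.9, 147. ,   7.3]), 1.7)
bedNR (array([424.9,  29.5,   8. ]), 8.8)
lid l3 (array([ 504.9, -403.5,   57.5]), 1.3) l0 (array([ 586. , -394.3,   59.6]), 1.4)
rack (array([ 559.1, -484.4,   22.2]), 0.5)
target [580.3  44.1 140. ] shift [ 550.  -384.7   91.3] turn 0.573
target [580.3  44.1  52. ] shift [ 550.  -384.7  179.3] turn 0.573
```

The rows are not in the units I measure in: shifts go in cm and turns go in units of 0.25 rad. I convert before sending: 55 mm is 5.5, 10 mm is 1, 0.573 rad is 2.292.

Call:
inch_along(offsets="2,-1.4,0,0.4\n5.5,-3.8,0,0.8\n9,-6.3,0,1.2\n12.4,-8.7,0.5,1.6\n15.8,-11,1,2\n19.2,-13.4,1.5,2.28\n22.6,-15.8,2,2.292\n26,-18.2,2.5,2.292\n29,-20.3,3,2.292\n31,-21.7,3,2.292", jaw=0, clamp_n=30)

```text
time_s: 1.23
position: [427.4, -201.7, 200.6]
orientation: [[0.987, -0.162, -0.001], [-0.162, -0.987, 0.002], [-0.001, -0.002, -1.0]]
contact_force: [-0.7, 0.2, 0.3]
grip_width: -0.2
gripper_force: 0.0
```

```bash
python3 -c "
from h import *
go(fix(-7,-18),140,YF)"
```

```text
target [580.3  44.1 140. ] shift [ 111.1 -267.2   61. ] turn 0.001
```

Call:
inch_along(offsets="0.8,-2,0,0\n2.2,-5.2,0.5,0\n3.7,-8.8,1.5,0\n5.2,-12.4,2.5,0\n6.7,-16,3.5,0\n8.1,-19.5,4.5,0\n9.5,-22.8,5.4,0\n10.5,-25.2,6,0\n11.1,-26.7,6.1,0\n11.1,-26.7,6.1,0")

```text
time_s: 2.07
position: [581.6, 42.7, 139.9]
orientation: [[0.987, -0.16, 0.001], [-0.16, -0.987, 0.001], [0.001, -0.001, -1.0]]
contact_force: [0.2, -0.3, 0.2]
grip_width: 0.3
gripper_force: 0.0
```

```bash
python3 -c "
from h import *
go(fix(-7,-18),50,YF)"
```

```text
target [580.3  44.1  50. ] shift [-1.6 -1.1 89.9] turn 0.003
```

To row units: 88 mm is 8.8, 80 mm is 8.

Call:
inch_along(offsets="-0.1,0,2.5,0\n-0.1,0,5.5,0\n-0.1,0,8,0\n-0.1,0,8.8,0\n-0.1,0,8.8,0")

```text
time_s: 2.48
position: [576.5, 38.9, 50.6]
orientation: [[0.986, -0.164, -0.005], [-0.164, -0.986, -0.0], [-0.005, 0.001, -1.0]]
contact_force: [-0.4, -0.6, -0.1]
grip_width: -0.2
gripper_force: 0.0
```

Call:
inch_along(offsets="0,-0.8,0,0\n0,-1.6,0,0\n0,-2.4,0,0\n0,-3.2,0,0\n0,-4,0,0\n0,-4.8,0,0\n0,-5.6,0,0\n0,-6,0,0\n0,-6,0,0")

```text
time_s: 3.23
position: [588.7, 100.9, 52.2]
orientation: [[0.987, -0.162, -0.0], [-0.162, -0.987, 0.001], [-0.0, -0.001, -1.0]]
contact_force: [-0.5, -0.1, 0.2]
grip_width: 0.4
gripper_force: 0.0
```

Run:
```python
from h import *
t=robot.capture("top");crop(t,225,130,110,110,5,"t2.png")
print((R2(YF).T@(np.array(robot.state()["position"])[:2]-OF)).round(1))
```

```text
[-8.3 38.9]
```

View pics/t2.png

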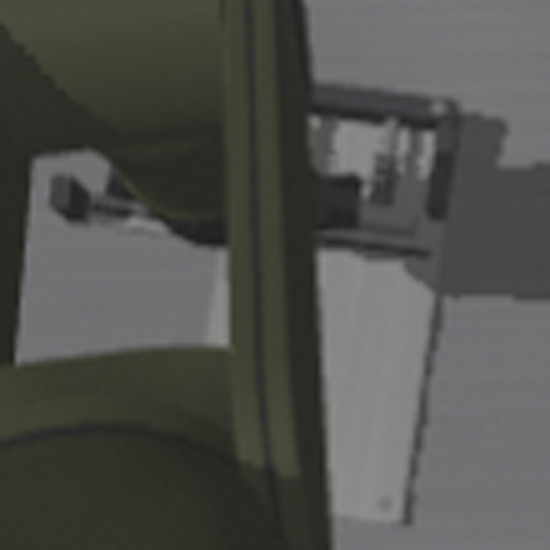

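The arm covers most of the fixture in this view. A dark bar at crop (120,185) could be the knob, short of the post at (65,195). I'll push on and watch the force.

To row units: -12 mm is -1.2, -8 mm is -0.8.

Call:
inch_along(offsets="0,-0.4,0,0\n0,-0.8,0,0\n0,-1.2,0,0\n0,-1.6,0,0\n0,-1.8,0,0\n0,-1.8,0,0")

```text
time_s: 3.78
position: [591.2, 117.7, 52.0]
orientation: [[0.987, -0.163, -0.001], [-0.163, -0.987, 0.0], [-0.001, -0.0, -1.0]]
contact_force: [-0.7, -0.8, -0.7]
grip_width: -0.0
gripper_force: 0.2
```

Call:
inch_along(offsets="0,-0.2,0,0\n0,-0.4,0,0\n0,-0.5,0,0\n0,-0.5,0,0")

```text
time_s: 4.12
position: [592.4, 122.3, 52.2]
orientation: [[0.987, -0.163, -0.0], [-0.163, -0.987, 0.0], [-0.0, -0.0, -1.0]]
contact_force: [-0.7, -1.4, -0.7]
grip_width: 0.3
gripper_force: 0.6
```

Run:
```python
from h import *
t=robot.capture("top");s=robot.capture("scene")
print((R2(YF).T@(np.array(robot.state()["position"])[:2]-OF)).round(1),robot.state()["contact_force"], plane(t,(249,167),78))
for y in(60,70,80,90):print(y,proj(s,np.r_[fix(-7,y),78]))
cv2.imwrite("pics/s3.png",cv2.resize(s["img"][190:290,285:405],None,fx=5,fy=5)[:,:,::-1])
```

```text
[-7.5 61.1] [-0.70718865 -0.85517313 -0.34016569] [602.  167.4  78. ]
60 [[342.6 240.7]]
70 [[345.5 242.4]]
80 [[348.4 244.2]]
90 [[351.3 245.9]]
```

View pics/s3.png

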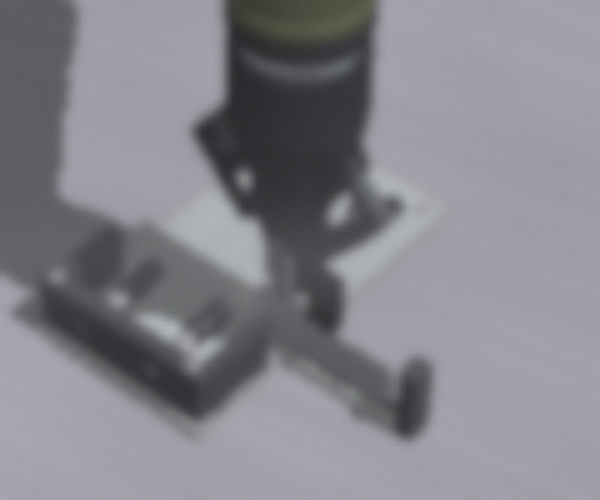

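The knob is at crop (325,270), i.e. scene (350,244), so the shutter is near 85 mm. The stop is not felt yet, so I'll keep pushing.

To row units: -4 mm is -0.4, -2 mm is -0.2.

Call:
inch_along(offsets="0,-0.2,0,0\n0,-0.4,0,0\n0,-0.4,0,0\n0,-0.4,0,0")

```text
time_s: 4.55
position: [593.4, 126.3, 52.4]
orientation: [[0.987, -0.163, 0.001], [-0.163, -0.987, 0.0], [0.0, -0.0, -1.0]]
contact_force: [-1.0, -0.5, -1.0]
grip_width: 0.3
gripper_force: 0.5
```

Call:
inch_along(offsets="0,-0.2,0,0\n0,-0.3,0,0\n0,-0.3,0,0\n0,-0.3,0,0")

```text
time_s: 4.88
position: [593.9, 129.1, 52.4]
orientation: [[0.987, -0.163, 0.001], [-0.163, -0.987, 0.0], [0.0, -0.0, -1.0]]
contact_force: [-0.2, -0.6, -0.0]
grip_width: 0.1
gripper_force: 0.5
```

To row units: -3 mm is -0.3, -2 mm is -0.2.

Call:
inch_along(offsets="0,-0.2,0,0\n0,-0.3,0,0\n0,-0.3,0,0")

```text
time_s: 5.13
position: [594.1, 130.8, 52.4]
orientation: [[0.987, -0.163, -0.0], [-0.163, -0.987, -0.002], [0.0, 0.002, -1.0]]
contact_force: [-0.9, -5.7, 0.7]
grip_width: 0.0
gripper_force: 2.8
```

Call:
inch_along(offsets="0,-0.2,0,0\n0,-0.3,0,0\n0,-0.3,0,0")

```text
time_s: 5.38
position: [594.1, 131.0, 52.4]
orientation: [[0.987, -0.162, -0.001], [-0.162, -0.987, -0.006], [-0.0, 0.006, -1.0]]
contact_force: [-1.1, -13.7, 2.3]
grip_width: -0.4
gripper_force: 7.0
```

The force rose to 14 N with no more travel, so the shutter is on its end stop. I'll back off and go to the box.

Call:
inch_along(offsets="0,0.8,0,0\n0,1.4,-2,0\n0,1.6,-5.5,0\n0,1.6,-8.5,0\n0,1.6,-10,0\n0,1.6,-10,0", jaw=85)

```text
time_s: 5.88
position: [595.6, 120.0, 157.2]
orientation: [[0.986, -0.164, 0.01], [-0.164, -0.987, 0.002], [0.009, -0.004, -1.0]]
contact_force: [0.5, 1.4, 0.5]
grip_width: 72.1
gripper_force: 0.0
```

```bash
python3 -c "
from h import *
b=np.array([549.3,-425.3])-24*np.array([np.cos(.1),np.sin(.1)])
go(b,140,.1)"
```

```text
target [ 525.4 -427.7  140. ] shift [ 20.3 551.9  15.3] turn -0.264
```

To row units: 15 mm is 1.5, 360 mm is 36, -0.264 rad is -1.056.

Call:
inch_along(offsets="0,2,0,-0.12\n0,5.5,0,-0.24\n0,9.3,0,-0.4\n0.5,13.1,0,-0.56\n0.5,17,0,-0.72\n1,21,0,-0.88\n1,25,0,-1\n1.5,29,0,-1.056\n1.8,32.8,0.5,-1.056\n2,36,0.5,-1.056")

```text
time_s: 6.72
position: [552.1, -241.4, 145.7]
orientation: [[0.995, 0.099, -0.001], [0.099, -0.995, 0.001], [-0.001, -0.001, -1.0]]
contact_force: [-0.4, 0.2, 0.4]
grip_width: 85.3
gripper_force: 0.0
```

Call:
inch_along(offsets="-0.5,4,0,0\n-1,8,0,0\n-2,11.5,0,0\n-3,14.5,0,0\n-3.4,16.5,0,0\n-3.4,17.5,0,0\n-3.4,17.5,0,0")

```text
time_s: 7.3
position: [536.5, -418.8, 146.1]
orientation: [[0.995, 0.097, 0.0], [0.097, -0.995, 0.0], [0.0, -0.0, -1.0]]
contact_force: [0.0, 0.6, -0.4]
grip_width: 84.7
gripper_force: 0.0
```

```bash
python3 -c "
from h import *
b=np.array([549.3,-425.3])-24*np.array([np.cos(.1),np.sin(.1)])
go(b,15,.1)"
```

```text
target [ 525.4 -427.7   15. ] shift [-11.9   7.8 131.1] turn -0.003
```

Call:
inch_along(offsets="-0.6,0.4,0,0\n-1.2,0.8,1,0\n-1.2,0.8,4,0\n-1.2,0.8,7,0\n-1.2,0.8,9,0\n-1.2,0.8,9,0")

```text
time_s: 7.8
position: [521.9, -421.4, 51.8]
orientation: [[0.995, 0.101, -0.008], [0.101, -0.995, 0.008], [-0.007, -0.008, -1.0]]
contact_force: [0.8, 1.5, -0.5]
grip_width: 84.9
gripper_force: 0.0
```

Call:
inch_along(offsets="0,0,1,0\n0,0,2,0\n0,0,3,0\n0,0,4,0\n0,0,4,0")

```text
time_s: 8.22
position: [524.4, -425.1, 15.5]
orientation: [[0.995, 0.1, -0.002], [0.1, -0.995, 0.002], [-0.002, -0.002, -1.0]]
contact_force: [0.2, 0.6, -0.6]
grip_width: 84.8
gripper_force: 0.0
```

```bash
python3 - <<'E'
from h import *
t=robot.capture("top");s=robot.capture("scene")
a=cv2.resize(t["img"][140:240,430:530],None,fx=4,fy=4);b=cv2.resize(s["img"][120:220,150:250],None,fx=4,fy=4)
cv2.imwrite("pics/g.png",np.hstack([a,b])[:,:,::-1])
E
```

```text
(no output)
```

View pics/g.png

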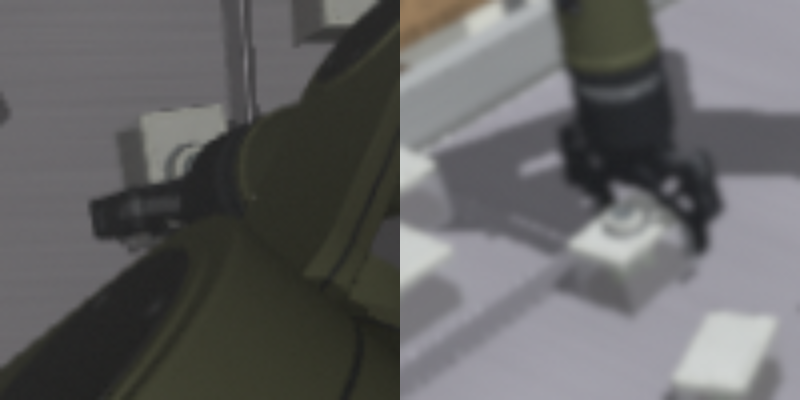

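The fingers straddle the near half of the vent box, the box is undisturbed at scene crop (620,230), and the rack is clear. I'll grip it.

Call:
inch_along(offsets="0,0,0,0\n0,0,0,0\n0,0,0,0\n0,0,0,0\n0,0,0,0\n0,0,0,0\n0,0,0,0", jaw=40, clamp_n=60)

```text
time_s: 8.9
position: [526.0, -426.9, 18.4]
orientation: [[0.995, 0.1, 0.002], [0.1, -0.995, -0.002], [0.001, 0.002, -1.0]]
contact_force: [-0.2, -1.5, 4.9]
grip_width: 55.6
gripper_force: 64.5
```

Call:
inch_along(offsets="0,0,-0.5,0\n0,0,-1.5,0\n0,0,-3,0\n0,0,-5.5,0\n0,0,-8.5,0\n0,0,-11,0\n0,0,-12,0\n0,0,-12,0\n0,0,-12,0")

```text
time_s: 9.65
position: [525.0, -425.6, 137.1]
orientation: [[0.995, 0.1, -0.0], [0.1, -0.995, 0.0], [-0.0, -0.0, -1.0]]
contact_force: [0.6, 0.5, -4.1]
grip_width: 55.6
gripper_force: 64.0
```

```bash
python3 -c "
from h import *
go(fix(-96,0),137,YF)"
```

```text
target [495.4  76.4 137. ] shift [ 2.060e+01 -5.024e+02  2.000e-01] turn 0.264
```

To row units: -250 mm is -25, -235 mm is -23.5, 0.264 rad is 1.056.

Call:
inch_along(offsets="0,-1,0,0\n0.1,-3,0,0.08\n0.2,-6,0,0.2\n0.4,-9,0,0.32\n0.5,-12,0,0.44\n0.6,-15,0,0.56\n0.7,-18,0,0.68\n0.9,-21,0,0.8\n1,-23.5,0,0.92\n1,-25,0,1.056")

```text
time_s: 10.48
position: [507.3, -171.8, 134.9]
orientation: [[0.987, -0.164, -0.006], [-0.164, -0.987, 0.004], [-0.006, -0.003, -1.0]]
contact_force: [0.2, 0.0, -3.0]
grip_width: 55.5
gripper_force: 64.0
```

```bash
python3 -c "
from h import *
go(fix(-96,0),137,YF)"
```

```text
target [495.4  76.4 137. ] shift [ -52.4 -242.9   -1. ] turn -0.0
```

To row units: -243 mm is -24.3, -241 mm is -24.1.

Call:
inch_along(offsets="-0.4,-2,0,0\n-1.1,-5,0,0\n-1.8,-8,0,0\n-2.5,-11.2,0,0\n-3.1,-14.4,0,0\n-3.8,-17.6,0,0\n-4.5,-20.5,0,0\n-5,-22.8,0,0\n-5.2,-24.1,0,0\n-5.2,-24.3,0,0")

```text
time_s: 11.32
position: [496.0, 74.8, 135.4]
orientation: [[0.987, -0.161, -0.005], [-0.161, -0.987, 0.001], [-0.005, -0.0, -1.0]]
contact_force: [0.0, 0.1, -2.3]
grip_width: 55.5
gripper_force: 64.3
```

Call:
inch_along(offsets="0,0,1,0\n0,0,3,0\n0,0,5,0\n0,0,6.5,0\n0,0,7,0\n0,0,7,0\n0,0,7,0")

```text
time_s: 11.9
position: [498.3, 71.3, 66.7]
orientation: [[0.986, -0.164, -0.002], [-0.164, -0.986, -0.0], [-0.002, 0.0, -1.0]]
contact_force: [0.6, 0.6, -2.3]
grip_width: 54.8
gripper_force: 64.3
```

Run:
```python
from h import *
go(fix(-96,0),31,YF)
t=robot.capture("top");s=robot.capture("scene")
for x in(-30,-114):
  for y in(-28,28):print(x,y,proj(t,np.r_[fix(x,y),111]),proj(s,np.r_[fix(x,y),111]))
a=cv2.resize(t["img"][130:230,250:350],None,fx=4,fy=4);b=cv2.resize(s["img"][170:270,300:400],None,fx=4,fy=4)
cv2.imwrite("pics/p.png",np.hstack([a,b])[:,:,::-1])
```

```text
target [495.4  76.4  31. ] shift [-3.7 -4.6 35.7] turn -0.001
-30 -28 [[298.6 181.4]] [[323.4 213.3]]
-30 28 [[276.3 178.3]] [[339.  222.1]]
-114 -28 [[293.6 215. ]] [[342.4 198.9]]
-114 28 [[271.1 211.8]] [[357.8 207. ]]
```

View pics/p.png

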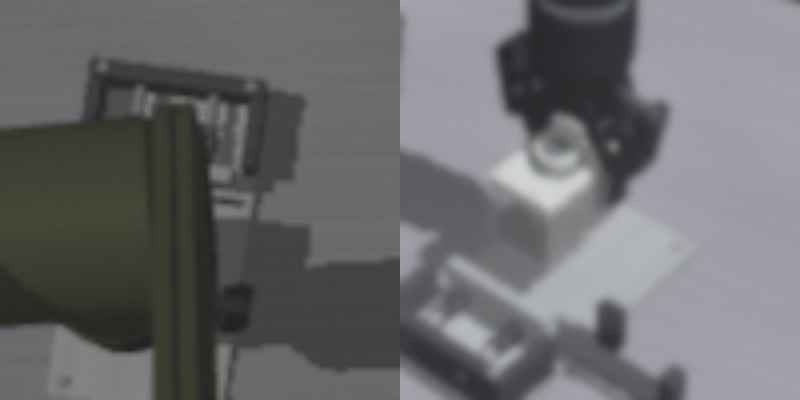

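The box hangs square above the bed, with its lid front corners at scene (322.5,213.7) and (337.5,222.5), which matches the prediction after a 4.6 mm sideways correction. The knob is at (352,247), so the shutter is still open. I'll correct and lower.

Call:
inch_along(offsets="-0.1,-0.2,0.2,0\n-0.3,-0.46,1,0\n-0.3,-0.46,2,0\n-0.3,-0.46,2.8,0\n-0.3,-0.46,3.3,0\n-0.3,-0.46,3.5,0\n-0.3,-0.46,3.5,0\n-0.3,-0.46,3.5,0")

```text
time_s: 12.67
position: [496.7, 77.0, 32.3]
orientation: [[0.987, -0.163, -0.0], [-0.163, -0.987, -0.0], [-0.0, 0.0, -1.0]]
contact_force: [0.4, 0.0, -2.7]
grip_width: 55.5
gripper_force: 64.3
```

Call:
inch_along(offsets="0,0,0.2,0\n0,0,0.4,0\n0,0,0.4,0\n0,0,0.4,0")

```text
time_s: 13.0
position: [496.6, 77.0, 28.3]
orientation: [[0.987, -0.164, -0.0], [-0.164, -0.987, 0.0], [-0.0, -0.0, -1.0]]
contact_force: [0.2, -0.3, -2.6]
grip_width: 55.6
gripper_force: 64.3
```

To row units: 1 mm is 0.1, 1.5 mm is 0.15.

Call:
inch_along(offsets="0,0,0.1,0\n0,0,0.15,0\n0,0,0.15,0\n0,0,0.15,0")

```text
time_s: 13.33
position: [496.6, 77.0, 26.8]
orientation: [[0.987, -0.163, -0.0], [-0.163, -0.987, -0.0], [-0.0, 0.0, -1.0]]
contact_force: [-0.5, 0.0, -3.1]
grip_width: 55.6
gripper_force: 64.3
```

Call:
inch_along(offsets="0,0,0.05,0\n0,0,0.1,0\n0,0,0.1,0\n0,0,0.1,0")

```text
time_s: 13.67
position: [496.6, 77.0, 26.4]
orientation: [[0.987, -0.163, 0.0], [-0.163, -0.987, -0.0], [0.0, -0.0, -1.0]]
contact_force: [-2.0, 0.3, 5.9]
grip_width: 55.3
gripper_force: 65.0
```

The box rests on the bed (underside 8 mm). I'll ease the load and push forward.

To row units: 24 mm is 2.4, 16 mm is 1.6.

Call:
inch_along(offsets="0,0,-0.07,0\n0.4,0,-0.07,0\n0.8,0,-0.07,0\n1.2,0,-0.07,0\n1.6,0,-0.07,0\n2,0,-0.07,0\n2.3,0,-0.07,0\n2.4,0,-0.07,0\n2.4,0,-0.07,0")

```text
time_s: 14.42
position: [521.4, 72.9, 26.4]
orientation: [[0.987, -0.164, 0.001], [-0.164, -0.987, -0.0], [0.001, -0.0, -1.0]]
contact_force: [-1.1, 0.8, 0.6]
grip_width: 55.6
gripper_force: 64.8
```

Call:
inch_along(offsets="0.1,0,0,0\n0.3,0,0,0\n0.5,0,0,0\n0.7,0,0,0\n0.8,0,0,0\n0.8,0,0,0\n0.8,0,0,0")

```text
time_s: 15.0
position: [526.7, 71.9, 26.5]
orientation: [[0.987, -0.163, -0.003], [-0.163, -0.987, 0.0], [-0.003, 0.0, -1.0]]
contact_force: [-6.6, 1.8, 5.5]
grip_width: 55.5
gripper_force: 65.2
```

Call:
inch_along(offsets="0.1,0,0,0\n0.2,0,0,0\n0.3,0,0,0\n0.4,0,0,0\n0.4,0,0,0\n0.4,0,0,0")

```text
time_s: 15.5
position: [529.2, 71.4, 26.5]
orientation: [[0.987, -0.163, -0.005], [-0.163, -0.987, 0.0], [-0.005, 0.001, -1.0]]
contact_force: [-8.8, 2.5, 9.0]
grip_width: 55.4
gripper_force: 65.4
```

Vertical load is building up and bed friction is hiding the plate force, so I'll relieve it.

To row units: -0.6 mm is -0.06.

Call:
inch_along(offsets="0,0,-0.06,0\n0,0,-0.06,0\n0,0,-0.06,0")

```text
time_s: 15.75
position: [529.8, 71.3, 26.6]
orientation: [[0.987, -0.163, -0.004], [-0.163, -0.987, 0.0], [-0.004, 0.001, -1.0]]
contact_force: [-6.1, 1.9, 2.9]
grip_width: 55.4
gripper_force: 64.5
```

Call:
inch_along(offsets="0,0,-0.05,0\n0,0,-0.05,0\n0,0,-0.05,0")

```text
time_s: 16.0
position: [530.1, 71.2, 26.8]
orientation: [[0.987, -0.163, -0.004], [-0.163, -0.987, 0.0], [-0.004, 0.001, -1.0]]
contact_force: [-4.1, 2.9, -1.6]
grip_width: 55.7
gripper_force: 64.2
```

To row units: 5 mm is 0.5, 4 mm is 0.4.

Call:
inch_along(offsets="0.1,0,0,0\n0.2,0,0,0\n0.3,0,-0.02,0\n0.4,0,-0.03,0\n0.5,0,-0.04,0\n0.6,0,-0.05,0\n0.6,0,-0.05,0\n0.6,0,-0.05,0\n0.6,0,-0.05,0")

```text
time_s: 16.75
position: [534.4, 70.5, 26.9]
orientation: [[0.987, -0.163, -0.007], [-0.163, -0.987, 0.0], [-0.007, 0.001, -1.0]]
contact_force: [-7.8, 2.3, 0.6]
grip_width: 55.3
gripper_force: 64.3
```

Call:
inch_along(offsets="0,0,-0.03,0\n0,0,-0.03,0\n0,0,-0.03,0\n0,0,-0.03,0")

```text
time_s: 17.08
position: [534.0, 70.5, 27.0]
orientation: [[0.987, -0.163, -0.008], [-0.163, -0.987, 0.0], [-0.008, 0.001, -1.0]]
contact_force: [-6.7, 2.0, -0.5]
grip_width: 55.3
gripper_force: 64.1
```

To row units: 4 mm is 0.4, 3 mm is 0.3.

Call:
inch_along(offsets="0.1,0,0,0\n0.2,0,0,0\n0.3,0,-0.02,0\n0.4,0,-0.03,0\n0.4,0,-0.03,0\n0.4,0,-0.03,0\n0.4,0,-0.03,0")

```text
time_s: 17.67
position: [536.7, 70.1, 27.2]
orientation: [[0.987, -0.163, -0.01], [-0.163, -0.987, 0.001], [-0.01, 0.001, -1.0]]
contact_force: [-10.3, 4.0, -0.1]
grip_width: 55.1
gripper_force: 64.2
```

Call:
inch_along(offsets="0,0,0,0\n0,0,0,0\n0,0,0,0\n0,0,0,0\n0,0,0,0\n0,0,0,0\n0,0,0,0\n0,0,0,0")

```text
time_s: 18.33
position: [536.7, 70.0, 27.1]
orientation: [[0.987, -0.163, -0.01], [-0.163, -0.987, 0.001], [-0.01, 0.001, -1.0]]
contact_force: [-10.2, 3.0, -0.0]
grip_width: 55.3
gripper_force: 64.2
```

Run:
```python
from h import *
s=robot.capture("scene");print(R2(YF).T@(np.array(robot.state()["position"])[:2]-OF))
f=13.
for x in(f,f-84):
  for y in(-28,28):print(x,y,proj(s,np.r_[fix(x,y),70]))
print("knob90",proj(s,np.r_[fix(-7,90),78]))
crop(s,285,190,100,90,6,"f.png")
```

```text
[-54.20576332   0.49798767]
13.0 -28 [[313.4 232.1]]
13.0 28 [[328.7 241.4]]
-71.0 -28 [[332.8 217. ]]
-71.0 28 [[347.9 225.4]]
knob90 [[351.3 245.9]]
```

View pics/f.png

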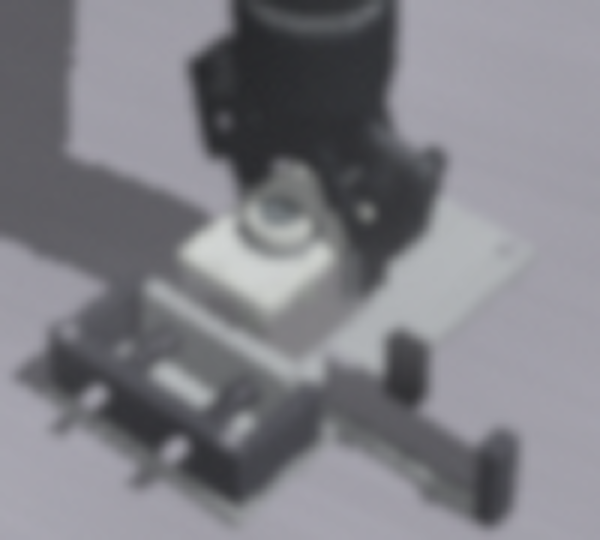

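The box is square and centred. Its lid corners are at scene (314.7,232) and (329.7,242.5), against predicted (313.4,232) and (328.7,241.4). The plate rods stick out, so the plate is pushed back, and the shutter is still open. The push is about 10.5 N. I'll hold, then hand in.

Call:
inch_along(offsets="0,0,0,0\n0,0,0,0\n0,0,0,0\n0,0,0,0\n0,0,0,0\n0,0,0,0\n0,0,0,0\n0,0,0,0\n0,0,0,0\n0,0,0,0")

```text
time_s: 19.22
position: [536.7, 70.1, 27.1]
orientation: [[0.987, -0.163, -0.01], [-0.163, -0.987, 0.001], [-0.01, 0.001, -1.0]]
contact_force: [-9.4, 3.1, 0.8]
grip_width: 55.4
gripper_force: 64.2
```

Call:
inch_along(offsets="0,0,0,0\n0,0,0,0\n0,0,0,0\n0,0,0,0\n0,0,0,0")

```text
time_s: 19.63
position: [536.7, 70.0, 27.1]
orientation: [[0.987, -0.163, -0.01], [-0.163, -0.987, 0.001], [-0.01, 0.001, -1.0]]
contact_force: [-9.8, 3.9, 0.3]
grip_width: 55.4
gripper_force: 64.2
```

```bash
python3 -c "
from station import robot
print(robot.finish_job())"
```

```text
the job is handed in; nothing more can be done
None
```

I handed the job in at about 20 s with the shutter on its end stop and the vent box held square and centred on the bed, pressing the stop plate with about 10 N; `finish_job()` returned no verdict.

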